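Fit a sanding drum to the bench arbor

TASK

Fit the sanding drum on the bench arbor: set it on the spindle and turn it until its hidden slots drop over the four dogs of the drive plate and it sits fully down. Only then take the upper cap washer from the nested pair, leaving the spare under it where it stands, and set it on the spindle so that it covers the drum's hub; last, swing the retaining fork fully home over the cap washer. Leave everything else on the bench where it is.

Things in the scene. Friction and masses are not known exactly. Their poses are not given: they have to be found in the camera images.
- arbor_seat (a point): Point on the spindle axis level with the top face of the arbor's round steel drive plate (92 mm across), 42 mm above the bench; z up, +y towards the fork's pivot post. On the plate stand four dogs: radial ribs 18 mm long, 9 mm wide, 7 mm high, 90 degrees apart, centred 29 mm from the axis. Plate and dogs do not turn; the dogs' angle differs each time and is not reported.
- spindle_tip (a point): Tip of the arbor's upright steel spindle, 16 mm in diameter with a tapered end, 110 mm above the drive plate. The arbor is a grey housing (140 x 200 mm, 30 mm high) fixed to the bench.
- drum_mid (a point): Centre, half-way up, of the loose sanding drum (0.35 kg, 67 mm high, bore 20.4 mm), which stands upright on the bench. Brown body 90 mm in diameter up to a flat shoulder 50 mm above the underside; above it a steel hub to grip, 40 mm in diameter, 17 mm high.
- drum_foot (a point): Centre of the drum's underside. Hidden there are two crossed slots, 16 mm wide and 8 mm deep, alike every 90 degrees. Turned into line with the dogs (within about 7 degrees) they drop over them: the drum sinks 7 mm and its underside rests on the drive plate. Standing on the dogs it is 7 mm too high, and the fork cannot pass over the cap washer later.
- cap_mid (a point): Centre, half-way up, of the upper aluminium cap washer of the nested pair: an upturned cup, 0.12 kg, 38 mm high, bore 22 mm. Skirt 62 mm in diameter (cavity 52 mm wide, 18 mm deep) up to a flat top 24 mm above its rim, then a neck to grip, 30 mm in diameter, 14 mm high. Fitted, its rim rests on the drum's shoulder with the hub inside.
- spare_mid (a point): Spare cap washer, of the same shape, standing on the bench under the upper one (the upper one's rim rests on this one's top face and its skirt hides this one's neck); this point is its centre, half-way up. It stays where it is.
- fork (a joint): Angle of the retaining fork about its upright pivot, rad: 0 is fully home (slot round the spindle, against its stop, 4 mm above a properly seated cap washer), 2.4 wide open. It starts open, points roughly towards the robot and stays where it is left (about 0.15 N m of friction). It closes anticlockwise seen from above.
- fork_pivot (a point): Point on the fork's upright pivot axis at the underside of its 8 mm thick steel plate, 134 mm above the bench, 95 mm from the spindle axis. The pivot's top stands 20 mm above this point.
- fork_knob (a point): Centre of the fork's upright black knob (20 mm diameter, 40 mm high, its foot on the fork's plate 21 mm below this point), 140 mm from the pivot axis. Push it sideways or pinch it to swing the fork.
- tape: Bystander, to be left alone: roll of tape lying flat, 90 mm across, 24 mm high.
- spray: Bystander, to be left alone: plain blue can with a pale top, standing, 52 mm across, 160 mm high.
- mallet: Bystander, to be left alone: wooden mallet lying down, 240 mm long; origin under the rear face of its head, x along the handle.
- gouge: Bystander, to be left alone: carving gouge lying down, 215 mm long, 24 mm high, x towards its blade.
- offcut: Bystander, to be left alone: wood offcut 75 x 45 x 30 mm.
- jar: Bystander, to be left alone: amber jar with a lid, standing, 64 mm across, 85 mm high.
Mind the look-alikes: they are no part of the job. Leave any blue or pink look-alike of the part that bears arbor_seat alone. Leave any red look-alike of the part that bears cap_mid alone.

How it is judged:
On the way, in this order (a step that is already met when the one before it is completed fails the run):
1. the drum has dropped over the dogs and sits fully down on the drive plate (z of drum_mid in the frame of arbor_seat between 0.03 and 0.0365 m and horizontal distance between drum_mid and arbor_seat below 0.006 m and angle between drum_mid's own z axis and vertical below 0.06 rad), for 0.2 s.
2. the cap washer sits on the drum's shoulder, over its hub (all of step 1 and z of cap_mid in the frame of arbor_seat between 0.065 and 0.0725 m and horizontal distance between cap_mid and arbor_seat below 0.007 m and angle between cap_mid's own z axis and vertical below 0.06 rad), for 0.2 s.
3. the fork is swung home (all of step 2 and value of joint fork below 0.08 rad), for 0.2 s.
At the end, for the whole second after the job is handed in: Drum upright over the dogs, underside within 3 mm of the drive plate, axis within 6 mm of the spindle's; cap washer upright over the hub, rim within 3.5 mm of the drum's shoulder, axis within 7 mm; fork within 0.08 rad of home; all at rest and released (all of step 3 and linear speed of each of drum, cap below 0.02 m/s); the robot touches nothing.
It fails at once if the spare cap washer was dragged along or shifted by more than 30 mm (distance of spare_mid from where it was at the start of the episode above 0.03 m).
It fails at once if a bystander was shifted by more than 40 mm (distance of any of tape, spray, mallet, gouge, offcut, jar from where it was at the start of the episode above 0.04 m).
It also fails if it takes over 67 s, if anything falls off the work surface, if the arm or the gripper's body presses on something with over 40 N, if the wrist force passes 120 N, or if a joint passes its speed limit or range.

ROBOT

A 6-joint arm with a two-finger parallel gripper is mounted at the origin on the work surface. World frame = base frame: x ahead of the robot, y to its left, z up, the work surface at z = 0. Lengths are in m, angles in rad, forces in N, time in s.
With the tool pointing down it reaches from about 0.325 to 0.75 m from the base axis. Payload 7.6 kg.
Tool frame: the origin (TCP) lies at the very end of the fingers, on their centre line; the grasp point (between the pads) lies 19 mm behind it (hold_point_z is the distance from the TCP to the grasp point, in m); z points along the fingers, y is the direction in which the jaws open and shut (so a half turn about z gives the same grasp; the last joint's range is limited). The gripper opens to 85 mm and grips with 20 to 120 N. Pads are 22 mm wide; open, the fingers measure 114 mm over their backs; the gripper's body (76 mm by 85 mm) begins 54 mm behind the grasp point. The pads swing forward as they close: fully open they stand 13 mm farther back than shut.
Start: joints at [1.135, 0.052, 1.401, -0, 1.689, -0.07], TCP at [0.188, 0.49, 0.231] pointing down, gripper open.
Joint ranges: [-2.9, 2.9], [-0.91, 2.17], [0.12, 2.37], [-1.06, 4.2], [0.26, 2.73], [-2.93, 2.93]. Speed limits (rad/s): [2.57, 2.57, 3.01, 3.14, 3.14, 3.14].

INTERFACE

Orientations are given as a rotation vector (axis times angle).
In Python, from rig import state, read_camera, close_job, find_in, hold_point_z gives the robot as it stands.
- The arm moves only by the tool drive_tool, never from a script. Its argument "increments" is a list of rows, each a list of 7 numbers: the shift along the world's x, y, z in m, then the turn, a rotation vector about the world's x, y, z in rad, then the finger opening in m, from 0 to 0.0854. In form: [[tx, ty, tz, ax, ay, az, claw], ...]. A call has 1 to 12 rows; each row is the pose to reach, as a shift and turn from the pose commanded when the call began; what a row does not reach only later rows make up. A row lasts 1/10 s, in which the tool goes at most 50 mm and 8.59 degrees, less where a joint would pass 70% of its speed; a pose out of reach is approached as far as the arm can. A call with a gripper value outside its range is refused whole. The fingers move at their own pace and stop on an object; the grip force is fixed at half the most. Time passes only in rows, so rows that repeat a pose let the fingers close. It gives the time, the measured TCP pose, the force and the opening at its end, in the units of the state.
- state(): the state, without advancing time (a new reading comes with each control period).
- read_camera(name): name is "scene" or "top" or "wrist"; returns a dict with "pixels" (480x640x3 uint8, red, green, blue), "range_z" (480x640 float32, m along the optical axis (not along the pixel's ray), 0 where there is no reading), "fx", "fy", "cx", "cy" (pixels), "R" (3x3) and "t" (3): a world point X has camera coordinates R X + t; the wrist camera has in their place "mount" (4x4, takes a point from camera to tool coordinates, whose origin is the TCP and whose axes are the flange's). Camera axes: x right, y down, z forward; pixel columns grow to the right and rows downward; lengths in m; the calibration is good to about 2 mm. A picture is of the moment at which its call begins: read the wrist's pose just before it.
- close_job(): hands the job in, once; it reports no verdict.
Trained networks look in the newest picture that a camera, given by its name, has taken for a name from the list of things; names that differ only in an ending like _2 or _b are one class to them, and where a whole thing is asked for, a point or a joint stands for the part that bears it (a point fixed in the world has none). Each returns a list of dicts, best first, with "score" (0 to 1); they miss things now and then, are a little off and sometimes report something else, mostly with a low value. They report only what shows in the picture. A call takes as long as a camera call. They do not tell look-alikes from the thing itself.
- find_in(name, camera): "point" ([x, y, z] in m, in the coordinates of the camera as it stood for that picture, good to about 4 mm: the middle of the surface that is visible of it).
The state is a dict: "clock": time; "joints": joint angles; "qd": joint speeds; "effort": joint torques, N m; "position": TCP position; "eef_rot": TCP orientation; "contact_force": force on the tool from outside, world axes, zero at the start; "torque": the same for the moment, N m; "gripper_width": finger opening in m.
Only numpy, scipy, OpenCV 4.12 (cv2) and the standard library are available. Lean on these libraries where they do the work, as an engineer would, in place of code of your own. Each camera call takes 0.05 s, during which the arm holds its last target.

## Working session

There is one attempt and no reset: what is moved stays moved. The work goes in short steps, Python scripts to look and compute and a tool call to move; the robot and the scene stay as the last step left them, time stands still between calls to the robot, and variables do not carry over. Pictures are saved under pics/ and viewed, and the job is handed in when it is done.

Besides the shell and the picture viewer there is one more tool, called after "Request:" as name(argument=value, ...), one argument or row to a line, values as JSON. drive_tool: Moves the arm, as the interface text tells. Its arguments: {"type":"object","properties":{"increments":{"type":"array","items":{"type":"array","items":{"type":"number"}}}},"required":["increments"]}

```bash
ls; mkdir -p pics
python3 - <<'E'
from rig import *
import cv2,numpy as np
for n in ["scene","top","wrist"]:
    s=state();c=read_camera(n);cv2.imwrite(f"pics/{n}0.png",c["pixels"][:,:,::-1]);np.savez(f"{n}0.npz",**c)
    print(n,c["fx"],c["fy"],c["cx"],c["cy"],np.round(c.get("R",np.zeros(1)),3).tolist(),c.get("t"),c.get("mount"))
print(state(),hold_point_z)
E
```

```text
pics
scene 553.3094935110295 553.3094935110295 319.98178713586725 236.078460823514 [[-0.672, 0.741, 0.002], [0.426, 0.389, -0.817], [-0.606, -0.548, -0.577]] [ 0.34081924 -0.11908265  1.42901885] None
top 486.502676732709 486.502676732709 322.0967638219974 242.84208367911734 [[0.02, -1.0, 0.005], [-0.982, -0.021, -0.189], [0.189, -0.001, -0.982]] [-0.0362262   0.50773421  1.23103065] None
wrist 357.6317375348036 357.6317375348036 317.8616444378409 240.2616263719011 [0.0] None [[-1.08852380e-04 -9.62716415e-01 -2.70512647e-01  6.91538479e-02]
 [ 9.99999889e-01 -2.28840572e-04  4.12018472e-04 -3.42585078e-04]
 [-4.58561216e-04 -2.70512572e-01  9.62716333e-01 -1.43084052e-01]
 [ 0.00000000e+00  0.00000000e+00  0.00000000e+00  1.00000000e+00]]
{'clock': 0.15, 'joints': array([ 1.13472581e+00,  5.27294277e-02,  1.40148183e+00, -8.10974892e-06,
        1.68861602e+00, -7.02970911e-02]), 'qd': array([ 0.00025667,  0.00015863, -0.00259571,  0.00140813, -0.0010767 ,
       -0.00019503]), 'effort': array([ 9.56467920e-04, -3.81951964e+01, -3.60422587e+01, -3.51426331e-05,
        4.66290512e-03, -3.19262415e-05]), 'position': array([0.18766039, 0.49007078, 0.23065124]), 'eef_rot': array([-5.71304528e-01, -3.08890239e+00,  1.88050523e-03]), 'contact_force': array([ 0.56060502,  0.04758201, -0.72136328]), 'torque': array([-0.02049429, -0.02910815, -0.03444837]), 'gripper_width': 0.08543549755605057} 0.0187
```

View pics/scene0.png

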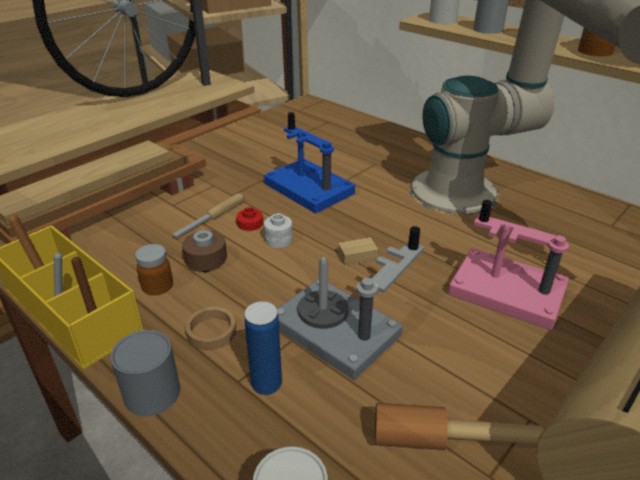

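View pics/top0.png

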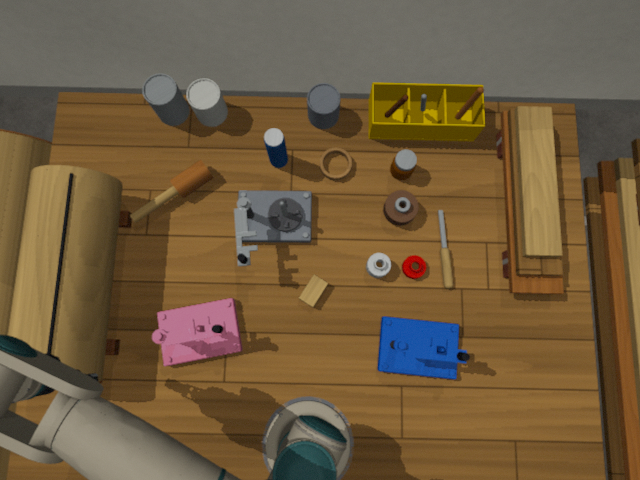

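View pics/wrist0.png

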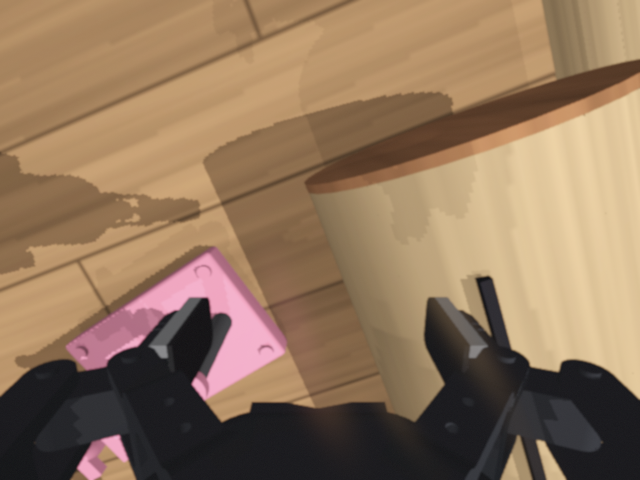

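Three arbors show: grey at scene (340,320) / top (275,215), which is the real one, plus blue at (310,185) and pink at (510,270), which are look-alikes. The capped pair is white/aluminium at scene (278,230) / top (378,265), and its red look-alike is at scene (250,217) / top (415,267). The drum is the brown body with a steel hub at scene (204,250) / top (401,208). Next I'll measure these.

```bash
cat > h.py <<'E'
import numpy as np, cv2
from scipy.spatial.transform import Rotation as Ro
from rig import *
def cloud(c,pose=None):
    z=c["range_z"];v,u=np.mgrid[:480,:640]
    P=np.stack([(u-c["cx"])/c["fx"]*z,(v-c["cy"])/c["fy"]*z,z],-1)
    return toworld(c,P,pose)
def toworld(c,P,pose=None):
    P=np.asarray(P,float)
    if "mount" in c and c["mount"] is not None and np.shape(c["mount"])==(4,4):
        M=np.array(c["mount"]);Pt=P@M[:3,:3].T+M[:3,3]
        return Pt@Ro.from_rotvec(pose["eef_rot"]).as_matrix().T+pose["position"]
    return (P-c["t"])@c["R"]
def proj(c,X):
    p=c["R"]@np.asarray(X)+c["t"];return p[0]/p[2]*c["fx"]+c["cx"],p[1]/p[2]*c["fy"]+c["cy"]
def circ(p): # circle fit, robust
    p=np.asarray(p)
    for _ in range(6):
        A=np.c_[2*p,np.ones(len(p))];s=np.linalg.lstsq(A,(p**2).sum(1),rcond=None)[0]
        r=np.sqrt(s[2]+s[:2]@s[:2]);e=abs(np.linalg.norm(p-s[:2],axis=1)-r)
        p=p[e<=max(np.percentile(e,90),0.0008)]
    return s[:2],r
E
python3 - <<'E'
from h import *
cams={}
for n in ["scene","top"]:
    c=read_camera(n);cams[n]=c
    for name in ["arbor_seat","spindle_tip","drum_mid","drum_foot","cap_mid","spare_mid","fork","fork_pivot","fork_knob","tape","spray","mallet","gouge","offcut","jar"]:
        try:
            r=find_in(name,n)
        except Exception as e: print(name,e);continue
        for d in r[:3]: 
            w=toworld(c,d["point"]);print(n,name,round(d["score"],2),np.round(w,3),np.round(proj(c,w)))
np.save("cams.npy",cams,allow_pickle=True)
E
```

```text
scene arbor_seat 0.93 [0.595 0.17  0.028] [359. 338.]
scene arbor_seat 0.85 [ 0.257 -0.26   0.027] [310. 184.]
scene arbor_seat 0.75 [ 0.63  -0.216  0.045] [202. 250.]
scene spindle_tip 0.88 [0.284 0.299 0.03 ] [511. 284.]
scene spindle_tip 0.81 [0.593 0.167 0.03 ] [358. 336.]
scene spindle_tip 0.62 [ 0.257 -0.262  0.03 ] [310. 182.]
scene drum_mid 0.75 [ 0.628 -0.213  0.047] [204. 249.]
scene drum_foot 0.59 [ 0.627 -0.215  0.044] [204. 250.]
scene cap_mid 0.94 [ 0.471 -0.162  0.047] [276. 227.]
scene cap_mid 0.62 [ 0.471 -0.259  0.02 ] [247. 221.]
scene spare_mid 0.65 [ 0.478 -0.149  0.013] [279. 243.]
scene fork 0.84 [ 0.242 -0.291  0.139] [305. 138.]
scene fork 0.76 [0.513 0.175 0.142] [394. 266.]
scene fork 0.67 [0.279 0.283 0.144] [517. 232.]
scene fork_pivot 0.82 [0.29  0.299 0.028] [509. 287.]
scene fork_pivot 0.61 [0.594 0.163 0.029] [356. 336.]
scene fork_pivot 0.59 [ 0.253 -0.261  0.028] [311. 183.]
scene fork_knob 0.72 [0.272 0.281 0.142] [517. 231.]
scene fork_knob 0.59 [ 0.242 -0.298  0.137] [303. 138.]
scene fork_knob 0.56 [0.51  0.172 0.138] [393. 267.]
scene tape 0.93
[... 959 characters left out ...]
p fork 0.65 [ 0.24  -0.291  0.145] [434. 351.]
top fork_pivot 0.92 [ 0.24  -0.269  0.034] [415. 349.]
top fork_pivot 0.91 [0.266 0.278 0.03 ] [202. 334.]
top fork_pivot 0.83 [0.562 0.132 0.034] [264. 223.]
top fork_knob 0.94 [0.263 0.281 0.146] [189. 335.]
top fork_knob 0.87 [0.514 0.164 0.141] [245. 232.]
top fork_knob 0.78 [ 0.238 -0.288  0.145] [433. 351.]
top tape 0.94 [ 0.745 -0.058  0.024] [335. 161.]
top tape 0.71 [0.562 0.132 0.035] [264. 223.]
top spray 0.76 [0.738 0.093 0.135] [278. 147.]
top mallet 0.92 [0.656 0.353 0.042] [183. 187.]
top gouge 0.67 [ 0.481 -0.354  0.021] [444. 257.]
top offcut 0.69 [ 0.383 -0.007  0.031] [314. 291.]
top jar 0.96 [ 0.72  -0.235  0.083] [403. 163.]
```

Run:
```python
import cv2
s=cv2.imread("pics/scene0.png")
cv2.imwrite("pics/crop_scene.png",cv2.resize(s[180:400,150:450],None,fx=2.6,fy=2.6,interpolation=cv2.INTER_CUBIC))
s=cv2.imread("pics/top0.png")
cv2.imwrite("pics/crop_top.png",cv2.resize(s[120:310,220:470],None,fx=3,fy=3,interpolation=cv2.INTER_CUBIC))
```

```text
(no output)
```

View pics/crop_scene.png

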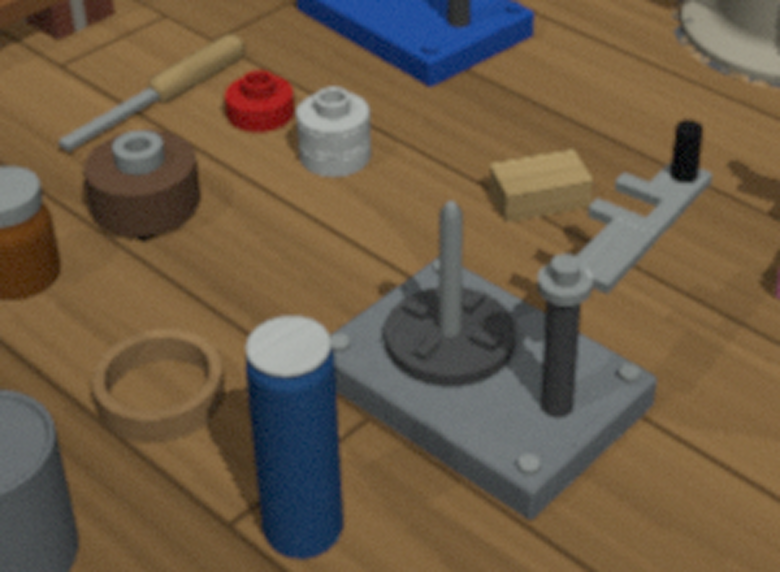

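View pics/crop_top.png

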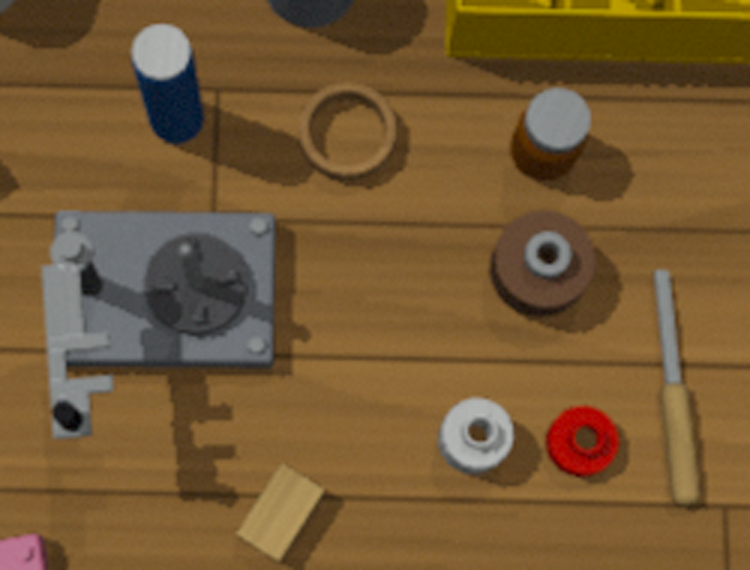

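Run:
```python
from h import *
cams=np.load("cams.npy",allow_pickle=True).item()
C=[cloud(cams[n]).reshape(-1,3) for n in ["top","scene"]]
def sel(i,x,y,r,z0,z1):
    P=C[i];m=(np.hypot(P[:,0]-x,P[:,1]-y)<r)&(P[:,2]>z0)&(P[:,2]<z1);return P[m]
for i in range(2):
    print("cam",i)
    for nm,a,b in [("drum side",.007,.045),("drum shoulder",.047,.053),("hub side",.053,.064),("hub top",.064,.072)]:
        p=sel(i,.625,-.225,.08,a,b)
        if len(p)>8: c,r=circ(p[:,:2]);print(nm,len(p),p.mean(0).round(4),c.round(4),round(r,4), np.median(p[:,2]).round(4))
    for nm,a,b in [("low skirt",.003,.022),("up skirt",.027,.045),("cap flat",.045,.0515),("neck",.0515,.060),("necktop",.060,.066)]:
        p=sel(i,.465,-.165,.05,a,b)
        if len(p)>8: c,r=circ(p[:,:2]);print(nm,len(p),p.mean(0).round(4),c.round(4),round(r,4), np.median(p[:,2]).round(4))
    for nm,a,b in [("spindle",.07,.145),("tip",.145,.16)]:
        p=sel(i,.6,.11,.05,a,b)
        if len(p)>8: c,r=circ(p[:,:2]);print(nm,len(p),p.mean(0).round(4),c.round(4),round(r,4), p[:,2].max().round(4))
    for nm,a,b in [("post",.06,.125),("fork plate",.138,.146),("knob",.15,.178),("knobtop",.178,.19)]:
        p=sel(i,.54,.18,.12,a,b)
        if len(p)>8: c,r=circ(p[:,:2]);print(nm,len(p),p.mean(0).round(4),c.round(4),round(r,4), p.min(0).round(3),p.max(0).round(3))
```

```text
cam 0
drum side 188 [ 0.6133 -0.2254  0.0289] [ 0.636  -0.2456] 0.0665 0.0298
drum shoulder 522 [ 0.6141 -0.235   0.05  ] [ 0.6144 -0.2357] 0.0389 0.05
hub side 139 [ 0.616  -0.2387  0.0568] [ 0.6467 -0.2315] 0.0517 0.0554
hub top 109 [ 0.6146 -0.2357  0.0674] [ 0.6143 -0.2353] 0.017 0.0671
low skirt 118 [ 0.4637 -0.1584  0.0063] [ 0.4644 -0.1684] 0.0431 0.0044
up skirt 63 [ 0.4505 -0.1729  0.0396] [ 0.4529 -0.1744] 0.0272 0.0414
cap flat 254 [ 0.455  -0.1744  0.0484] [ 0.4563 -0.1751] 0.0267 0.0485
neck 56 [ 0.4569 -0.1756  0.0541] [ 0.4577 -0.1786] 0.0235 0.0532
necktop 39 [ 0.4556 -0.1754  0.0625] [ 0.4563 -0.1764] 0.0131 0.0628
spindle 62 [0.5833 0.0882 0.1161] [0.6129 0.1107] 0.0504 0.1444
tip 30 [0.5866 0.0801 0.1494] [0.5944 0.1156] 0.0428 0.1563
post 73 [0.5802 0.1172 0.0898] [0.5497 0.1186] 0.0534 [0.575 0.068 0.061] [0.588 0.172 0.125]
fork plate 674 [0.5176 0.1666 0.1423] [0.5242 0.138 ] 0.0542 [0.431 0.071 0.138] [0.602 0.194 0.146]
knob 79 [0.5401 0.1531 0.1572] [0.5147 0.123 ] 0.0863 [0.437 0.07  0.15 ] [0.594 0.178 0.178]
knobtop 46 [0.4458 0.1627 0.1833] [0.4457 0.162
[... 504 characters left out ...]
4621 -0.1678  0.0471] [ 0.4579 -0.172 ] 0.0262 0.0468
neck 83 [ 0.457  -0.1733  0.056 ] [ 0.4572 -0.1729] 0.0131 0.0561
necktop 26 [ 0.4583 -0.1708  0.061 ] [ 0.4568 -0.1725] 0.012 0.061
spindle 308 [0.5916 0.0827 0.1095] [0.5886 0.0794] 0.0062 0.1447
tip 33 [0.589  0.0797 0.1481] [0.5881 0.0782] 0.0051 0.1517
post 628 [0.5921 0.1389 0.0926] [0.5683 0.1323] 0.0534 [0.578 0.072 0.06 ] [0.598 0.185 0.125]
fork plate 1119 [0.525  0.1694 0.1407] [0.5354 0.1245] 0.0704 [0.43  0.073 0.138] [0.605 0.197 0.146]
knob 225 [0.4988 0.1668 0.1599] [0.5229 0.1278] 0.0795 [0.439 0.076 0.15 ] [0.596 0.181 0.178]
knobtop 55 [0.4475 0.1668 0.1811] [0.447  0.1667] 0.0075 [0.438 0.157 0.178] [0.455 0.175 0.185]
```

The crops confirm it. The grey arbor has spindle, dogs and fork at scene (340,320), the brown drum with steel hub is at (204,250), and the two stacked aluminium cups are at (278,230). The red one at (250,217) is a single cup. I'll go over the arbor first for a close look with the wrist camera.

Request:
drive_tool(
  increments=[
    [0.1,-0.11,0.05,0,0,0.1,0.0854],
    [0.372,-0.41,0.05,0,0,0.367,0.0854],
    [0.372,-0.41,0.05,0,0,0.367,0.0854],
    [0.372,-0.41,0.05,0,0,0.367,0.0854],
    [0.372,-0.41,0.05,0,0,0.367,0.0854],
    [0.372,-0.41,0.05,0,0,0.367,0.0854],
    [0.372,-0.41,0.05,0,0,0.367,0.0854],
    [0.372,-0.41,0.05,0,0,0.367,0.0854],
    [0.372,-0.41,0.05,0,0,0.367,0.0854],
    [0.372,-0.41,0.05,0,0,0.367,0.0854],
    [0.372,-0.41,0.05,0,0,0.367,0.0854],
    [0.372,-0.41,0.05,0,0,0.367,0.0854],
  ],
)

```text
clock: 2.95
position: [0.5618, 0.0766, 0.2808]
eef_rot: [-0.005, -3.141, 0.001]
contact_force: [0.2, 0.6, 0.6]
gripper_width: 0.0851
```

Run:
```python
from h import *
s=state();c=read_camera("wrist");np.save("w1.npy",[c,s],allow_pickle=True)
cv2.imwrite("pics/w1.png",c["pixels"][:,:,::-1]);print(s["position"],s["eef_rot"],s["joints"])
P=cloud(c,s).reshape(-1,3);P=P[c["range_z"].ravel()>0.02]
def sel(x,y,r,z0,z1):
    m=(np.hypot(P[:,0]-x,P[:,1]-y)<r)&(P[:,2]>z0)&(P[:,2]<z1);return P[m]
for a,b in [(.05,.08),(.08,.11),(.11,.14),(.14,.149),(.149,.16)]:
    p=sel(.588,.079,.02,a,b)
    if len(p)>8: k,r=circ(p[:,:2]);print("spin",len(p),k.round(4),r.round(4),p.mean(0).round(4),p.max(0).round(4))
p=sel(.588,.079,.05,.036,.046)
k,r=circ(p[:,:2]);print("plate",len(p),p.mean(0),np.median(p[:,2]),k,r,p.min(0),p.max(0))
```

```text
[0.56175055 0.07656225 0.28079284] [-4.64064556e-03 -3.14130531e+00  1.26740189e-03] [ 7.07144058e-02  1.66228985e-01  1.18041983e+00 -8.04551710e-04
  1.79528490e+00 -1.49730629e+00]
spin 107 [0.5874 0.076 ] 0.0078 [0.5814 0.0767 0.0654] [0.5871 0.098  0.0799]
spin 127 [0.5873 0.076 ] 0.0077 [0.5812 0.076  0.0961] [0.5872 0.084  0.1097]
spin 167 [0.5872 0.076 ] 0.0077 [0.5812 0.0761 0.1256] [0.5875 0.0838 0.1398]
spin 181 [0.5868 0.0759] 0.0071 [0.5848 0.0759 0.1459] [0.5948 0.084  0.1489]
spin 117 [0.5866 0.0762] 0.0039 [0.5864 0.0762 0.1513] [0.5924 0.0814 0.1539]
plate 4168 [0.58296147 0.07617098 0.04253035] 0.0425435878920553 [0.5869364  0.07596172] 0.03963881729195829 [0.54144394 0.03023068 0.03602066] [0.63252651 0.12166037 0.04597657]
```

View pics/w1.png

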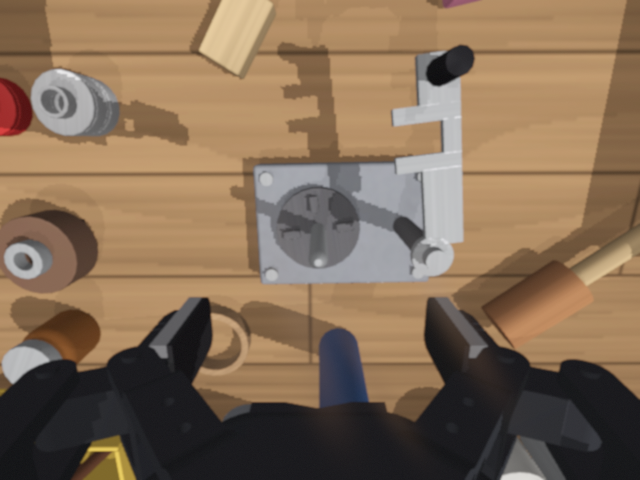

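Run:
```python
from h import *
c,s=np.load("w1.npy",allow_pickle=True)
P=cloud(c,s).reshape(-1,3);P=P[c["range_z"].ravel()>0.02]
k=np.array([.5872,.0760]);d=P[:,:2]-k;r=np.hypot(*d.T);a=np.degrees(np.arctan2(d[:,1],d[:,0]))
m=(r>.019)&(r<.039)&(P[:,2]>.0465)&(P[:,2]<.0525)
h,e=np.histogram(a[m]%90,18,(0,90));print(m.sum(),h)
z=np.exp(4j*np.radians(a[m])).mean();print(np.degrees(np.angle(z))/4,abs(z))
# fork/pivot/knob
def circs(x,y,R,z0,z1,t):
    mm=(np.hypot(P[:,0]-x,P[:,1]-y)<R)&(P[:,2]>z0)&(P[:,2]<z1);p=P[mm]
    if len(p)>8:
        q,rr=circ(p[:,:2]);print(t,len(p),q.round(4),rr.round(4),p.mean(0).round(4),p.max(0).round(4))
circs(.588,.174,.02,.148,.158,"pivot top")
circs(.446,.165,.018,.15,.178,"knob side")
circs(.446,.165,.018,.179,.19,"knob top")
mm=(P[:,2]>.138)&(P[:,2]<.147)&(P[:,0]>.42)&(P[:,0]<.62)&(P[:,1]>.1);print(P[mm].min(0),P[mm].max(0))
# caps & drum from here
circs(.457,-.173,.04,.046,.052,"capflat");circs(.457,-.173,.02,.060,.066,"neck top");circs(.457,-.173,.04,.028,.045,"skirt")
circs(.615,-.233,.025,.064,.07,"hub top");circs(.615,-.233,.05,.048,.053,"shoulder")
```

```text
424 [106 121 115  61   0   0   0   0   0   0   0   0   0   0   0   0   0  21]
8.512212630761221 0.9296966853096146
pivot top 455 [0.5853 0.1703] 0.0078 [0.5849 0.1701 0.154 ] [0.595  0.1804 0.1569]
knob side 465 [0.4458 0.1637] 0.0091 [0.449  0.1574 0.1647] [0.4554 0.1692 0.1779]
knob top 775 [0.446  0.1632] 0.0075 [0.4461 0.163  0.1831] [0.4548 0.1729 0.186 ]
[0.43184273 0.13158321 0.13800534] [0.60266287 0.19436489 0.14698201]
capflat 2334 [ 0.4568 -0.175 ] 0.0271 [ 0.4567 -0.1717  0.0484] [ 0.4871 -0.144   0.052 ]
neck top 439 [ 0.457  -0.1741] 0.0131 [ 0.4567 -0.1748  0.062 ] [ 0.4717 -0.1597  0.0651]
skirt 731 [ 0.4581 -0.1655] 0.0212 [ 0.4586 -0.158   0.0368] [ 0.4871 -0.1437  0.045 ]
hub top 861 [ 0.6141 -0.2332] 0.0167 [ 0.6142 -0.234   0.067 ] [ 0.6345 -0.2147  0.0694]
shoulder 3466 [ 0.6148 -0.2334] 0.0389 [ 0.6119 -0.2282  0.0503] [ 0.6592 -0.1895  0.0529]
```

Wrist view: spindle at pixel (318,262), giving (0.587, 0.076). The dogs sit at about 8.5° mod 90, the knob is at (452,65), and the drum at left gives (0.6146, -0.2335). All of these fit the scene and top cameras. Moving above the drum.

Request:
drive_tool(
  increments=[
    [0.05,-0.31,-0.05,0,0,0,0.0854],
    [0.05,-0.31,-0.05,0,0,0,0.0854],
    [0.05,-0.31,-0.05,0,0,0,0.0854],
    [0.05,-0.31,-0.05,0,0,0,0.0854],
    [0.05,-0.31,-0.05,0,0,0,0.0854],
    [0.05,-0.31,-0.16,0,0,0,0.0854],
    [0.05,-0.31,-0.16,0,0,0,0.0854],
    [0.05,-0.31,-0.16,0,0,0,0.0854],
    [0.05,-0.31,-0.16,0,0,0,0.0854],
    [0.05,-0.31,-0.16,0,0,0,0.0854],
    [0.05,-0.31,-0.16,0,0,0,0.0854],
  ],
)

```text
clock: 4.1
position: [0.611, -0.2289, 0.1245]
eef_rot: [-0.004, 3.137, -0.002]
contact_force: [0.7, -0.1, 1.7]
gripper_width: 0.0854
```

Run:
```python
from h import *
s=state();c=read_camera("wrist");np.save("w2.npy",[c,s],allow_pickle=True)
cv2.imwrite("pics/w2.png",c["pixels"][:,:,::-1]);print(s["clock"],s["position"],s["eef_rot"],s["qd"].round(3))
P=cloud(c,s).reshape(-1,3);P=P[c["range_z"].ravel()>0.02]
def circs(x,y,R,z0,z1,t):
    mm=(np.hypot(P[:,0]-x,P[:,1]-y)<R)&(P[:,2]>z0)&(P[:,2]<z1);p=P[mm]
    if len(p)>8:
        q,rr=circ(p[:,:2]);print(t,len(p),q.round(4),rr.round(4),p.mean(0).round(4),p.max(0).round(4))
circs(.615,-.233,.025,.064,.07,"hub top");circs(.615,-.233,.025,.054,.063,"hub side");circs(.615,-.233,.05,.048,.053,"shoulder")
```

```text
4.1 [ 0.61104082 -0.22894191  0.12446071] [-3.82616282e-03  3.13744007e+00 -2.19235360e-03] [ 0.003 -0.011 -0.004 -0.003 -0.005 -0.002]
hub top 2452 [ 0.6137 -0.2352] 0.0169 [ 0.6137 -0.2352  0.0672] [ 0.6342 -0.2157  0.0695]
hub side 393 [ 0.6097 -0.2349] 0.0149 [ 0.6098 -0.2349  0.0586] [ 0.6254 -0.2154  0.063 ]
shoulder 11024 [ 0.6138 -0.2352] 0.0385 [ 0.6108 -0.2351  0.0505] [ 0.659  -0.1904  0.0529]
```

View pics/w2.png

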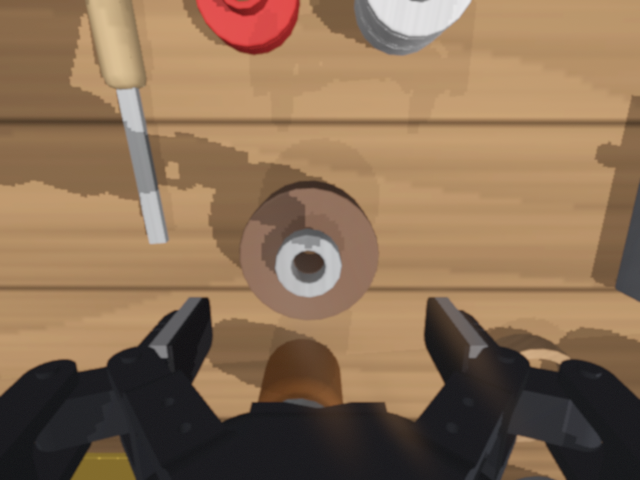

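The drum is centred in the wrist picture (hub at pixel (309,263)), with the jar ahead of it and clear of the fingers. Descending to grip the hub.

Request:
drive_tool(
  increments=[
    [0.003,-0.0055,-0.03,0,0,0,0.0854],
    [0.003,-0.0055,-0.06,0,0,0,0.0854],
    [0.003,-0.0055,-0.067,0,0,0,0.0854],
    [0.003,-0.0055,-0.067,0,0,0,0.0854],
    [0.003,-0.0055,-0.067,0,0,0,0.0854],
  ],
)

```text
clock: 4.65
position: [0.614, -0.2353, 0.057]
eef_rot: [-0.003, 3.138, -0.002]
contact_force: [-0.1, 0.1, -0.8]
gripper_width: 0.0854
```

Request:
drive_tool(
  increments=[
    [0,0,-0.004,0,0,0,0.0854],
    [0,0,-0.004,0,0,0,0.0854],
    [0,0,-0.004,0,0,0,0.0854],
  ],
)

```text
clock: 4.95
position: [0.613, -0.2353, 0.051]
eef_rot: [-0.002, 3.141, -0.0]
contact_force: [0.6, 0.1, 0.1]
gripper_width: 0.0856
```

Request:
drive_tool(
  increments=[
    [0,0,0.0005,0,0,0,0.03],
    [0,0,0.0005,0,0,0,0.03],
    [0,0,0.0005,0,0,0,0.03],
    [0,0,0.0005,0,0,0,0.03],
    [0,0,0.0005,0,0,0,0.03],
    [0,0,0.0005,0,0,0,0.03],
  ],
)

```text
clock: 5.55
position: [0.6131, -0.2351, 0.0513]
eef_rot: [-0.002, 3.141, -0.0]
contact_force: [0.7, 1.3, 3.9]
gripper_width: 0.0374
```

Request:
drive_tool(
  increments=[
    [0,0,0.02,0,0,0,0.025],
    [0,0,0.05,0,0,0,0.025],
    [0,0,0.08,0,0,0,0.025],
    [0,0,0.12,0,0,0,0.025],
    [0,0,0.16,0,0,0,0.025],
    [0,0,0.18,0,0,0,0.025],
    [0,0,0.18,0,0,0,0.025],
    [0,0,0.18,0,0,0,0.025],
  ],
)

```text
clock: 6.35
position: [0.6123, -0.2351, 0.2287]
eef_rot: [0.002, -3.139, -0.002]
contact_force: [-0.5, -0.0, -4.1]
gripper_width: 0.0372
```

Run:
```python
from h import *
s=state();c=read_camera("scene");cv2.imwrite("pics/s3.png",c["pixels"][:,:,::-1]);print(s["position"],s["eef_rot"],s["gripper_width"],s["contact_force"])
P=cloud(c).reshape(-1,3)
x,y,z=s["position"]
for a,b in [(z-.045,z-.01),(z-.004,z+.002)]:
    m=(np.hypot(P[:,0]-x,P[:,1]-y)<.06)&(P[:,2]>a)&(P[:,2]<b);p=P[m];q,r=circ(p[:,:2]);print(len(p),q,r,p.min(0))
m=(np.hypot(P[:,0]-x,P[:,1]-y)<.06)&(P[:,2]>.1)&(P[:,2]<.22);print(np.percentile(P[m][:,2],[0,1,5]))
```

```text
[ 0.61233267 -0.23513785  0.2286986 ] [ 1.64210764e-03 -3.13902552e+00 -1.67267481e-03] 0.037249045135981255 [-0.4967775  -0.04287868 -4.144842  ]
737 [ 0.61401543 -0.23368506] 0.04460139976515894 [ 0.57487621 -0.25889551  0.18372343]
470 [ 0.61494783 -0.23111128] 0.03784281598391137 [ 0.5698871  -0.27791144  0.22470305]
[0.17372474 0.17698333 0.18473449]
```

View pics/s3.png

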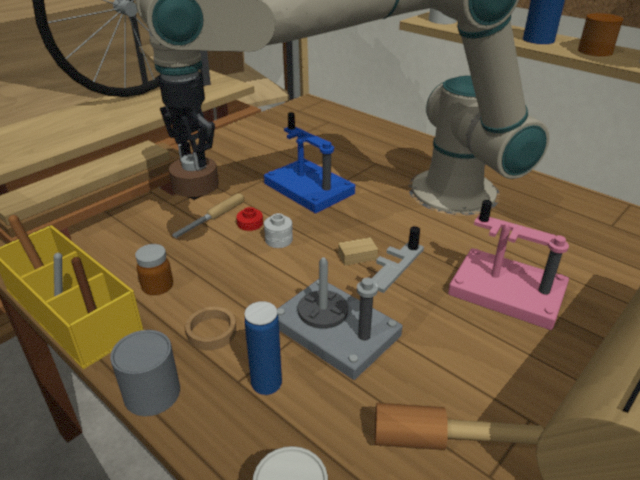

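The drum is in the gripper at scene (193,175), hanging straight with its underside at about 0.177 m. Carrying it over the spindle.

Request:
drive_tool(
  increments=[
    [-0.004,0.04,0.005,0,0,0,0.025],
    [-0.008,0.09,0.005,0,0,0,0.025],
    [-0.012,0.14,0.005,0,0,0,0.025],
    [-0.016,0.19,0.005,0,0,0,0.025],
    [-0.02,0.24,0.005,0,0,0,0.025],
    [-0.024,0.28,0.005,0,0,0,0.025],
    [-0.026,0.3,0.005,0,0,0,0.025],
    [-0.026,0.311,0.005,0,0,0,0.025],
    [-0.026,0.311,0.005,0,0,0,0.025],
    [-0.026,0.311,0.005,0,0,0,0.025],
    [-0.026,0.311,0.005,0,0,0,0.025],
  ],
)

```text
clock: 7.5
position: [0.5869, 0.0744, 0.2353]
eef_rot: [-0.001, -3.141, 0.0]
contact_force: [0.2, -0.9, -3.1]
gripper_width: 0.0376
```

Run:
```python
from h import *
s=state();c=read_camera("scene");cv2.imwrite("pics/s4.png",c["pixels"][180:400,230:480,::-1].repeat(2,0).repeat(2,1));print(s["position"],s["eef_rot"],s["gripper_width"],s["contact_force"],s["qd"].round(3))
P=cloud(c).reshape(-1,3)
x,y,z=s["position"]
def f(R,a,b,t):
    m=(np.hypot(P[:,0]-x,P[:,1]-y)<R)&(P[:,2]>a)&(P[:,2]<b);p=P[m];q,r=circ(p[:,:2]);print(t,len(p),q.round(4),r.round(4))
f(.06,z-.04,z-.01,"drum");f(.02,.08,.12,"spindle");f(.02,.1,.14,"spindle")
```

```text
[0.5868962  0.07437076 0.2353044 ] [-1.00628825e-03 -3.14083444e+00  4.32991154e-04] 0.03756318757359386 [ 0.17538133 -0.86605601 -3.12243872] [ 0.    -0.006 -0.003  0.001  0.001  0.003]
drum 817 [0.5888 0.0759] 0.0446
spindle 158 [0.588  0.0781] 0.0072
spindle 161 [0.5878 0.0781] 0.0072
```

View pics/s4.png

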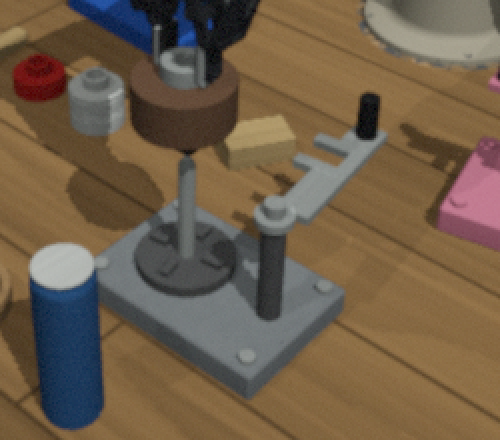

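Request:
drive_tool(
  increments=[
    [-0.001,0.001,-0.02,0,0,0,0.025],
    [-0.001,0.001,-0.02,0,0,0,0.025],
    [-0.001,0.001,-0.02,0,0,0,0.025],
  ],
)

```text
clock: 7.85
position: [0.5857, 0.0761, 0.2157]
eef_rot: [0.0, -3.14, 0.0]
contact_force: [-0.4, -0.3, -2.5]
gripper_width: 0.0371
```

Run:
```python
from h import *
s=state();c=read_camera("scene");print(s["position"],s["eef_rot"],s["gripper_width"],s["contact_force"],s["qd"].round(3))
P=cloud(c).reshape(-1,3)
x,y,z=s["position"]
def f(R,a,b,t):
    m=(np.hypot(P[:,0]-x,P[:,1]-y)<R)&(P[:,2]>a)&(P[:,2]<b);p=P[m];q,r=circ(p[:,:2]);print(t,len(p),q.round(4),r.round(4))
f(.06,z-.04,z-.01,"drum");f(.02,.08,.12,"spindle");f(.02,.1,.14,"spindle")
```

```text
[0.58565222 0.07609269 0.21565383] [ 3.69417187e-04 -3.14047600e+00  1.27894955e-04] 0.03714210457116319 [-0.35015584 -0.33086557 -2.47145346] [ 0.002 -0.012 -0.026  0.001  0.001  0.001]
drum 797 [0.5875 0.0775] 0.0447
spindle 157 [0.5879 0.0782] 0.0072
spindle 153 [0.5883 0.0785] 0.0072
```

Request:
drive_tool(
  increments=[
    [0.0005,0.0007,-0.015,0,0,0,0.025],
    [0.0005,0.0007,-0.03,0,0,0,0.025],
    [0.0005,0.0007,-0.04,0,0,0,0.025],
    [0.0005,0.0007,-0.05,0,0,0,0.025],
    [0.0005,0.0007,-0.05,0,0,0,0.025],
  ],
)

```text
clock: 8.4
position: [0.5854, 0.0775, 0.1634]
eef_rot: [0.002, -3.138, 0.0]
contact_force: [-0.3, 0.9, -4.3]
gripper_width: 0.0372
```

Request:
drive_tool(
  increments=[
    [0.0005,-0.001,-0.015,0,0,0,0.025],
    [0.0005,-0.001,-0.03,0,0,0,0.025],
    [0.0005,-0.001,-0.045,0,0,0,0.025],
    [0.0005,-0.001,-0.055,0,0,0,0.025],
    [0.0005,-0.001,-0.055,0,0,0,0.025],
  ],
)

```text
clock: 8.9
position: [0.5857, 0.0764, 0.1081]
eef_rot: [0.002, -3.138, 0.0]
contact_force: [0.2, 0.3, -3.7]
gripper_width: 0.0372
```

Request:
drive_tool(
  increments=[
    [0,0,-0.004,0,0,0,0.025],
    [0,0,-0.008,0,0,0,0.025],
    [0,0,-0.009,0,0,0,0.025],
    [0,0,-0.009,0,0,0,0.025],
  ],
)

```text
clock: 9.3
position: [0.5868, 0.0765, 0.1019]
eef_rot: [-0.002, 3.141, 0.0]
contact_force: [0.4, 0.1, -2.9]
gripper_width: 0.037
```

Request:
drive_tool(
  increments=[
    [0,0,-0.002,0,0,0,0.025],
    [0,0,-0.002,0,0,0,0.025],
    [0,0,-0.002,0,0,0,0.025],
  ],
)

```text
clock: 9.6
position: [0.587, 0.0765, 0.1002]
eef_rot: [-0.002, 3.141, 0.0]
contact_force: [0.9, -0.1, -2.5]
gripper_width: 0.0374
```

Request:
drive_tool(
  increments=[
    [0,0,-0.002,0,0,0,0.025],
    [0,0,-0.002,0,0,0,0.025],
    [0,0,-0.002,0,0,0,0.025],
  ],
)

```text
clock: 9.9
position: [0.5875, 0.0765, 0.0996]
eef_rot: [-0.002, 3.139, 0.0]
contact_force: [-1.3, -1.0, 4.9]
gripper_width: 0.0375
```

Contact with the dogs, with about 8 N of support at the expected height. Now turning slowly under light pressure.

Request:
drive_tool(
  increments=[
    [0,0,-0.001,0,0,-0.06,0.025],
    [0,0,-0.001,0,0,-0.12,0.025],
    [0,0,-0.001,0,0,-0.18,0.025],
    [0,0,-0.001,0,0,-0.24,0.025],
    [0,0,-0.001,0,0,-0.3,0.025],
    [0,0,-0.001,0,0,-0.36,0.025],
  ],
)

```text
clock: 10.5
position: [0.5875, 0.0765, 0.1002]
eef_rot: [0.563, 3.088, 0.001]
contact_force: [-6.7, -1.8, 14.6]
gripper_width: 0.0377
```

Request:
drive_tool(
  increments=[
    [0,0,0,0,0,-0.06,0.025],
    [0,0,0,0,0,-0.12,0.025],
    [0,0,0,0,0,-0.18,0.025],
    [0,0,0,0,0,-0.24,0.025],
    [0,0,0,0,0,-0.3,0.025],
    [0,0,0,0,0,-0.36,0.025],
  ],
)

```text
clock: 11.1
position: [0.5877, 0.0767, 0.1002]
eef_rot: [1.106, 2.937, 0.002]
contact_force: [-4.8, 0.2, 13.7]
gripper_width: 0.0373
```

Request:
drive_tool(
  increments=[
    [0,0,0,0,0,-0.06,0.025],
    [0,0,0,0,0,-0.12,0.025],
    [0,0,0,0,0,-0.18,0.025],
    [0,0,0,0,0,-0.24,0.025],
    [0,0,0,0,0,-0.3,0.025],
    [0,0,0,0,0,-0.36,0.025],
  ],
)

```text
clock: 11.7
position: [0.5879, 0.0768, 0.1002]
eef_rot: [1.614, 2.691, 0.004]
contact_force: [-3.7, 0.7, 12.0]
gripper_width: 0.0374
```

Request:
drive_tool(
  increments=[
    [0,0,0,0,0,-0.06,0.025],
    [0,0,0,0,0,-0.12,0.025],
    [0,0,0,0,0,-0.18,0.025],
    [0,0,0,0,0,-0.24,0.025],
    [0,0,0,0,0,-0.3,0.025],
    [0,0,0,0,0,-0.36,0.025],
  ],
)

```text
clock: 12.3
position: [0.5875, 0.0767, 0.0987]
eef_rot: [2.071, 2.359, 0.003]
contact_force: [-0.0, 0.8, -3.4]
gripper_width: 0.0375
```

The load vanished and z fell below the dog-top height, so the slots have found the dogs. Lowering.

Request:
drive_tool(
  increments=[
    [0,0,-0.002,0,0,0,0.025],
    [0,0,-0.004,0,0,0,0.025],
    [0,0,-0.005,0,0,0,0.025],
    [0,0,-0.005,0,0,0,0.025],
  ],
)

```text
clock: 12.7
position: [0.5868, 0.077, 0.0933]
eef_rot: [-2.068, -2.365, -0.001]
contact_force: [-5.5, 2.4, 8.2]
gripper_width: 0.0373
```

Request:
drive_tool(
  increments=[
    [0,0,-0.0005,0,0,0,0.025],
    [0,0,-0.0005,0,0,0,0.0854],
    [0,0,-0.0005,0,0,0,0.0854],
    [0,0,0.002,0,0,0,0.0854],
    [0,0,0.002,0,0,0,0.0854],
    [0,0,0.002,0,0,0,0.0854],
  ],
)

```text
clock: 13.3
position: [0.5869, 0.0764, 0.0938]
eef_rot: [2.07, 2.363, 0.0]
contact_force: [-0.4, 0.0, 0.1]
gripper_width: 0.0852
```

Run:
```python
from h import *
s=state();c=read_camera("scene");cv2.imwrite("pics/s5.png",c["pixels"][180:400,230:480,::-1].repeat(2,0).repeat(2,1));print(s["position"],s["gripper_width"],s["contact_force"])
P=cloud(c).reshape(-1,3)
x,y=.588,.078
def f(R,a,b,t):
    m=(np.hypot(P[:,0]-x,P[:,1]-y)<R)&(P[:,2]>a)&(P[:,2]<b);p=P[m];
    if len(p)>8: q,r=circ(p[:,:2]);print(t,len(p),q.round(4),r.round(4),np.median(p[:,2]),p[:,2].max())
f(.06,.055,.085,"drum");f(.044,.086,.099,"shoulder");f(.022,.101,.113,"hub");f(.05,.036,.052,"low")
```

```text
[0.58685049 0.07642566 0.09382265] 0.0852127337428139 [-0.43459475  0.02189672  0.11801983]
drum 636 [0.5865 0.0759] 0.0447 0.06974499236188675 0.08499586356035617
shoulder 741 [0.5888 0.0773] 0.0395 0.09050483341169947 0.0989622885365873
hub 209 [0.5884 0.0793] 0.0157 0.10711265399526264 0.11281069391419983
low 392 [0.5871 0.0774] 0.0442 0.04025411261900236 0.05199925711419546
```

View pics/s5.png

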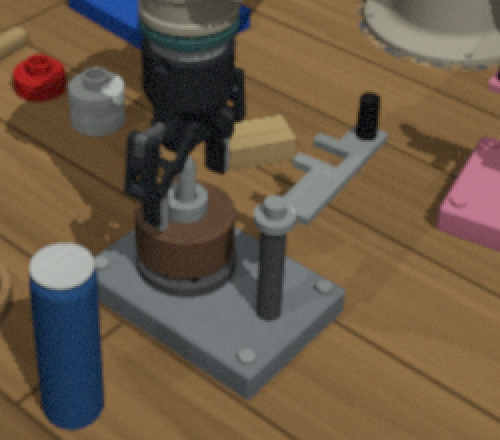

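Request:
drive_tool(
  increments=[
    [0,0,0.04,0,0,0,0.0854],
    [0,0,0.08,0,0,0,0.0854],
    [0,0,0.12,0,0,0,0.0854],
    [0,0,0.14,0,0,0,0.0854],
    [0,0,0.14,0,0,0,0.0854],
  ],
)

```text
clock: 13.85
position: [0.5881, 0.0765, 0.2381]
eef_rot: [2.067, 2.359, 0.008]
contact_force: [1.0, -1.0, -0.1]
gripper_width: 0.0854
```

Run:
```python
from h import *
s=state();c=read_camera("wrist");np.save("w6.npy",[c,s],allow_pickle=True)
cv2.imwrite("pics/w6.png",c["pixels"][:,:,::-1]);print(s["clock"],s["position"],s["eef_rot"],s["joints"].round(3))
P=cloud(c,s).reshape(-1,3);P=P[c["range_z"].ravel()>0.02]
def f(x,y,R,a,b,t):
    m=(np.hypot(P[:,0]-x,P[:,1]-y)<R)&(P[:,2]>a)&(P[:,2]<b);p=P[m];
    if len(p)>8: q,r=circ(p[:,:2]);print(t,len(p),q.round(4),r.round(4),np.median(p[:,2]),p.mean(0).round(4))
x,y=.587,.077
f(x,y,.05,.086,.102,"shoulder");f(x,y,.022,.104,.118,"hubtop");f(x,y,.012,.12,.145,"spindle");f(x,y,.012,.149,.158,"tip")
for yy in (.045,.1):
  for xx in(.56,.61):
    m=(abs(P[:,0]-xx)<.006)&(abs(P[:,1]-yy)<.006)&(P[:,2]>.08);print(xx,yy,np.median(P[m][:,2]) if m.any() else None)
```

```text
13.85 [0.5880521  0.07654539 0.23806635] [2.06657762 2.35919197 0.00816129] [ 0.067  0.238  1.183 -0.     1.713 -0.065]
shoulder 6861 [0.5862 0.0752] 0.0385 0.0924602151857272 [0.5859 0.0775 0.0925]
hubtop 1310 [0.5864 0.0745] 0.0175 0.10934313976220747 [0.5857 0.0776 0.1094]
spindle 194 [0.5869 0.0762] 0.0077 0.1353445543565339 [0.586  0.0815 0.1347]
tip 167 [0.5869 0.0765] 0.0039 0.1514466213934882 [0.5868 0.0769 0.1512]
0.56 0.045 0.09243028206366752
0.61 0.045 0.0924076743334469
0.56 0.1 0.09261237179735379
0.61 0.1 0.3264945008483449
```

View pics/w6.png

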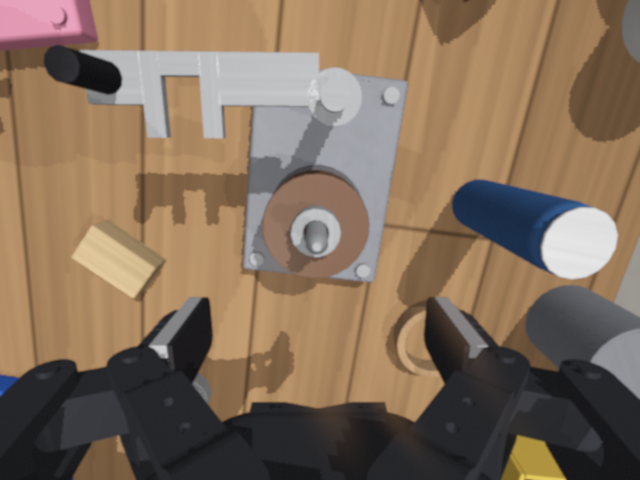

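The drum is seated and level: shoulder at 0.0924 m on three sides, with the plate top reading 0.0425. It is about 1 mm off-axis. Moving above the nested caps.

Request:
drive_tool(
  increments=[
    [-0.022,-0.042,0,0,0,0,0.0854],
    [-0.044,-0.084,0,0,0,0,0.0854],
    [-0.066,-0.126,0,0,0,0,0.0854],
    [-0.088,-0.168,-0.01,0,0,0,0.0854],
    [-0.11,-0.21,-0.02,0,0,0,0.0854],
    [-0.131,-0.251,-0.05,0,0,0,0.0854],
    [-0.131,-0.251,-0.08,0,0,0,0.0854],
    [-0.131,-0.251,-0.08,0,0,0,0.0854],
    [-0.131,-0.251,-0.08,0,0,0,0.0854],
  ],
)

```text
clock: 14.8
position: [0.4553, -0.1739, 0.153]
eef_rot: [-2.068, -2.361, 0.001]
contact_force: [0.9, 0.9, 1.3]
gripper_width: 0.0852
```

Run:
```python
from h import *
s=state();c=read_camera("wrist");np.save("w7.npy",[c,s],allow_pickle=True)
cv2.imwrite("pics/w7.png",c["pixels"][:,:,::-1]);print(s["clock"],s["position"],s["eef_rot"],s["joints"].round(3))
P=cloud(c,s).reshape(-1,3);P=P[c["range_z"].ravel()>0.02]
def f(x,y,R,a,b,t):
    m=(np.hypot(P[:,0]-x,P[:,1]-y)<R)&(P[:,2]>a)&(P[:,2]<b);p=P[m];
    if len(p)>8: q,r=circ(p[:,:2]);print(t,len(p),q.round(4),r.round(4),np.median(p[:,2]),p.mean(0).round(4))
x,y=.457,-.1745
f(x,y,.04,.046,.0515,"flat");f(x,y,.018,.060,.066,"necktop");f(x,y,.018,.053,.059,"neck side");f(x,y,.04,.027,.045,"skirt");f(x,y,.04,.003,.022,"spare skirt")
```

```text
14.8 [ 0.45533115 -0.17392051  0.15296454] [-2.06814447e+00 -2.36117108e+00  7.82787435e-04] [-0.441 -0.014  1.624  0.     1.534 -0.573]
flat 3993 [ 0.4563 -0.1748] 0.0266 0.048421439077232856 [ 0.456  -0.1731  0.0484]
necktop 670 [ 0.4563 -0.1747] 0.0131 0.062215865928642956 [ 0.4563 -0.1749  0.0622]
neck side 162 [ 0.4561 -0.1733] 0.0128 0.056242134716152345 [ 0.4563 -0.1745  0.0563]
skirt 446 [ 0.455  -0.1652] 0.0209 0.03658364931409412 [ 0.4554 -0.166   0.0357]
spare skirt 204 [ 0.4549 -0.1654] 0.021 0.01389592991958949 [ 0.453  -0.1515  0.0135]
```

View pics/w7.png

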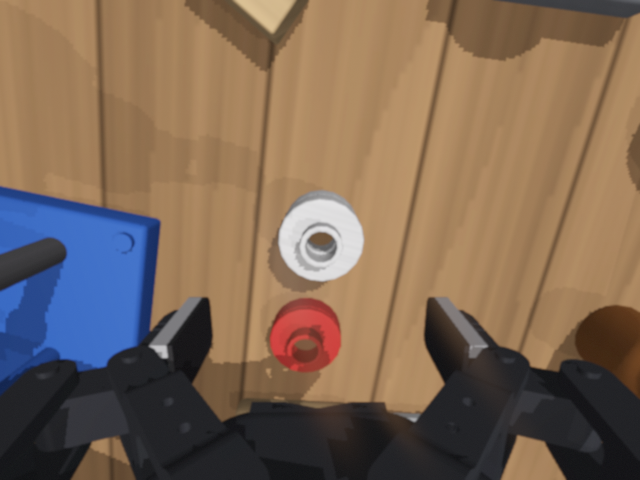

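Cap pair at pixel (321,238), red look-alike at (305,335). The upper cap centre is (0.4563, -0.1747), flat top 0.048, neck top 0.062. Descending.

Request:
drive_tool(
  increments=[
    [0.0005,-0.0008,-0.04,0,0,0,0.0854],
    [0.0005,-0.0008,-0.08,0,0,0,0.0854],
    [0.0005,-0.0008,-0.09,0,0,0,0.0854],
    [0.0005,-0.0008,-0.093,0,0,0,0.0854],
    [0.0005,-0.0008,-0.093,0,0,0,0.0854],
  ],
)

```text
clock: 15.35
position: [0.4576, -0.1754, 0.0628]
eef_rot: [2.067, 2.362, 0.001]
contact_force: [0.7, 0.5, 0.2]
gripper_width: 0.0854
```

Request:
drive_tool(
  increments=[
    [-0.001,0.0006,-0.006,0,0,0,0.0854],
    [-0.001,0.0006,-0.0115,0,0,0,0.0854],
    [-0.001,0.0006,-0.0115,0,0,0,0.0854],
    [-0.001,0.0006,-0.0115,0,0,0,0.0854],
  ],
)

```text
clock: 15.75
position: [0.4553, -0.1748, 0.0495]
eef_rot: [2.07, 2.363, 0.0]
contact_force: [-1.0, -0.6, 0.1]
gripper_width: 0.0853
```

Request:
drive_tool(
  increments=[
    [0.001,0,0.001,0,0,0,0.0854],
    [0.001,0,0.001,0,0,0,0.02],
    [0.001,0,0.001,0,0,0,0.02],
    [0.001,0,0.001,0,0,0,0.02],
    [0.001,0,0.001,0,0,0,0.02],
    [0.001,0,0.001,0,0,0,0.02],
    [0.001,0,0.001,0,0,0,0.02],
  ],
)

```text
clock: 16.45
position: [0.4565, -0.1748, 0.0508]
eef_rot: [2.07, 2.362, 0.0]
contact_force: [-0.9, 1.1, 3.9]
gripper_width: 0.0274
```

Request:
drive_tool(
  increments=[
    [0,0,0.01,0,0,0,0.02],
    [0,0,0.02,0,0,0,0.02],
    [0,0,0.035,0,0,0,0.02],
    [0,0,0.06,0,0,0,0.02],
    [0,0,0.1,0,0,0,0.02],
    [0,0,0.14,0,0,0,0.02],
    [0,0,0.16,0,0,0,0.02],
    [0,0,0.16,0,0,0,0.02],
  ],
)

```text
clock: 17.25
position: [0.4575, -0.1753, 0.2147]
eef_rot: [2.065, 2.358, 0.003]
contact_force: [0.9, -0.2, -0.9]
gripper_width: 0.0273
```

Run:
```python
from h import *
s=state();c=read_camera("scene");cv2.imwrite("pics/s8.png",c["pixels"][:,:,::-1]);print(s["position"],s["eef_rot"],s["gripper_width"],s["contact_force"])
P=cloud(c).reshape(-1,3)
x,y,z=s["position"]
def f(x,y,R,a,b,t):
    m=(np.hypot(P[:,0]-x,P[:,1]-y)<R)&(P[:,2]>a)&(P[:,2]<b);p=P[m];
    if len(p)>8: q,r=circ(p[:,:2]);print(t,len(p),q.round(4),r.round(4),np.median(p[:,2]),p.min(0).round(4))
f(x,y,.045,z-.035,z-.006,"cap skirt");f(x,y,.045,z-.026,z-.015,"cap skirt");f(.457,-.173,.04,.003,.022,"spare skirt");f(.457,-.173,.04,.022,.03,"spare flat");f(.457,-.173,.02,.028,.04,"spare neck")
```

```text
[ 0.45753671 -0.17528352  0.21465112] [2.06532831 2.35767826 0.00330669] 0.027345671912873522 [ 0.9412639  -0.16075967 -0.91851847]
cap skirt 291 [ 0.4575 -0.1738] 0.03 0.19840086425323142 [ 0.4267 -0.1938  0.1858]
cap skirt 145 [ 0.4579 -0.1734] 0.0302 0.194473652195245 [ 0.4418 -0.1911  0.1887]
spare skirt 264 [ 0.4572 -0.1728] 0.0296 0.01586749495312928 [ 0.4255 -0.2062  0.0031]
spare flat 186 [ 0.4626 -0.169 ] 0.0225 0.023645134070631006 [ 0.4268 -0.2019  0.022 ]
spare neck 107 [ 0.4579 -0.1726] 0.0134 0.033341090176341855 [ 0.4416 -0.1875  0.028 ]
```

View pics/s8.png

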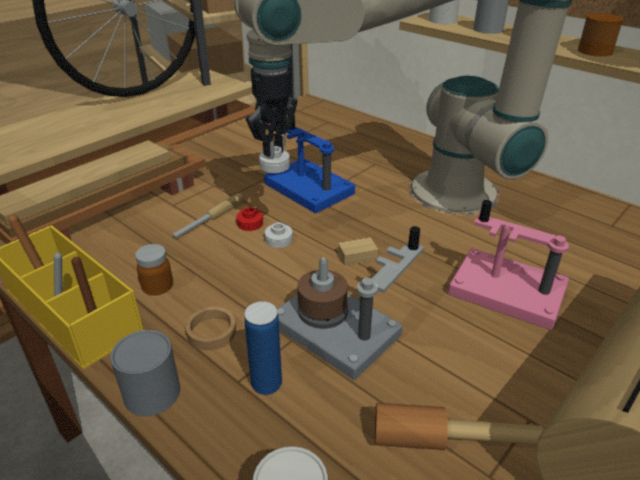

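The upper cap is held at scene (275,158) and the spare stands unmoved at (278,235). Carrying the cap to the spindle.

Request:
drive_tool(
  increments=[
    [0.02,0.04,0.005,0,0,0,0.02],
    [0.042,0.082,0.005,0,0,0,0.02],
    [0.064,0.124,0.005,0,0,0,0.02],
    [0.086,0.166,0.005,0,0,0,0.02],
    [0.106,0.205,0.005,0,0,0,0.02],
    [0.12,0.235,0.005,0,0,0,0.02],
    [0.13,0.2515,0.005,0,0,0,0.02],
    [0.13,0.2515,0,0,0,0,0.02],
    [0.13,0.2515,0,0,0,0,0.02],
    [0.13,0.2515,0,0,0,0,0.02],
  ],
)

```text
clock: 18.3
position: [0.5856, 0.0759, 0.2091]
eef_rot: [-2.07, -2.361, 0.003]
contact_force: [-0.6, -0.5, -0.8]
gripper_width: 0.0273
```

Run:
```python
from h import *
s=state();c=read_camera("scene");cv2.imwrite("pics/s9.png",c["pixels"][:,:,::-1]);print(s["position"],s["eef_rot"],s["gripper_width"],s["contact_force"])
P=cloud(c).reshape(-1,3)
x,y,z=s["position"]
def f(x,y,R,a,b,t):
    m=(np.hypot(P[:,0]-x,P[:,1]-y)<R)&(P[:,2]>a)&(P[:,2]<b);p=P[m];
    if len(p)>8: q,r=circ(p[:,:2]);print(t,len(p),q.round(4),r.round(4),np.median(p[:,2]),p.min(0).round(4))
f(x,y,.045,z-.026,z-.006,"cap skirt");f(x,y,.02,.12,.142,"spindle")
```

```text
[0.58558176 0.07585282 0.20910857] [-2.07030732 -2.36109815  0.0027624 ] 0.027258401577148792 [-0.63308188 -0.47416838 -0.8145791 ]
cap skirt 378 [0.5848 0.0765] 0.0305 0.19363272486937583 [0.5546 0.0519 0.1832]
spindle 93 [0.588  0.0783] 0.0071 0.1304564275426426 [0.5832 0.0723 0.12  ]
```

Request:
drive_tool(
  increments=[
    [0.0012,0.0012,-0.018,0,0,0,0.02],
    [0.0012,0.0012,-0.018,0,0,0,0.02],
    [0.0012,0.0012,-0.018,0,0,0,0.02],
    [0.0012,0.0012,-0.018,0,0,0,0.02],
  ],
)

```text
clock: 18.75
position: [0.5876, 0.0776, 0.1933]
eef_rot: [2.07, 2.362, 0.001]
contact_force: [0.3, -0.3, -0.6]
gripper_width: 0.0272
```

Run:
```python
from h import *
s=state();c=read_camera("scene");print(s["position"],s["eef_rot"],s["gripper_width"],s["contact_force"])
P=cloud(c).reshape(-1,3)
x,y,z=s["position"]
def f(x,y,R,a,b,t):
    m=(np.hypot(P[:,0]-x,P[:,1]-y)<R)&(P[:,2]>a)&(P[:,2]<b);p=P[m];
    if len(p)>8: q,r=circ(p[:,:2]);print(t,len(p),q.round(4),r.round(4),np.median(p[:,2]),p.min(0).round(4))
f(x,y,.045,z-.026,z-.006,"cap skirt");f(x,y,.02,.12,.142,"spindle")
cv2.imwrite("pics/s10.png",c["pixels"][180:400,230:480,::-1].repeat(2,0).repeat(2,1))
```

```text
[0.58764496 0.07760289 0.19333467] [2.07007726e+00 2.36184864e+00 1.39672519e-03] 0.027239930145288263 [ 0.2617854  -0.29434858 -0.6161147 ]
cap skirt 370 [0.5873 0.0786] 0.0302 0.17757916009972402 [0.5566 0.0499 0.1674]
spindle 93 [0.5874 0.0778] 0.0076 0.13120603733473646 [0.5822 0.0718 0.1203]
```

View pics/s10.png

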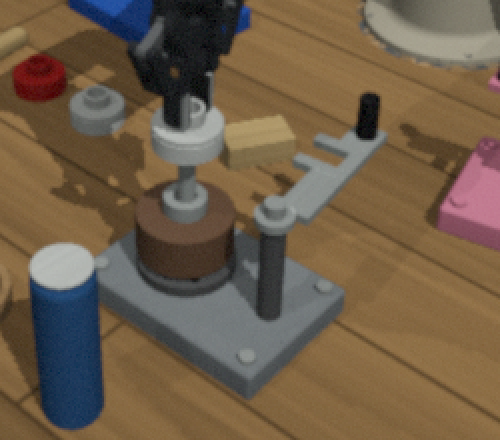

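Cap and spindle are aligned within 1 mm. Lowering.

Request:
drive_tool(
  increments=[
    [0,-0.0008,-0.015,0,0,0,0.02],
    [0,-0.0008,-0.03,0,0,0,0.02],
    [0,-0.0008,-0.045,0,0,0,0.02],
    [0,-0.0008,-0.06,0,0,0,0.02],
    [0,-0.0008,-0.064,0,0,0,0.02],
    [0,-0.0008,-0.064,0,0,0,0.02],
  ],
)

```text
clock: 19.4
position: [0.587, 0.0772, 0.127]
eef_rot: [-2.069, -2.362, 0.002]
contact_force: [-0.8, 0.4, -0.5]
gripper_width: 0.0275
```

Request:
drive_tool(
  increments=[
    [0,-0.0004,-0.004,0,0,0,0.02],
    [0,-0.0004,-0.0075,0,0,0,0.02],
    [0,-0.0004,-0.0075,0,0,0,0.02],
    [0,-0.0004,-0.0075,0,0,0,0.02],
  ],
)

```text
clock: 19.8
position: [0.5876, 0.0768, 0.1211]
eef_rot: [2.07, 2.363, 0.0]
contact_force: [-0.5, -0.1, -1.0]
gripper_width: 0.0271
```

Request:
drive_tool(
  increments=[
    [0,0,-0.002,0,0,0,0.02],
    [0,0,-0.002,0,0,0,0.02],
    [0,0,-0.003,0,0,0,0.02],
    [0,0,-0.003,0,0,0,0.02],
  ],
)

```text
clock: 20.2
position: [0.5877, 0.0768, 0.1188]
eef_rot: [2.07, 2.363, 0.001]
contact_force: [-2.6, 0.3, 4.9]
gripper_width: 0.0272
```

Contact at exactly the expected height (TCP 0.1188). Releasing and lifting off.

Request:
drive_tool(
  increments=[
    [0,0,0,0,0,0,0.0854],
    [0,0,0,0,0,0,0.0854],
    [0,0,0.003,0,0,0,0.0854],
    [0,0,0.003,0,0,0,0.0854],
    [0,0,0.03,0,0,0,0.0854],
    [0,0,0.07,0,0,0,0.0854],
    [0,0,0.11,0,0,0,0.0854],
    [0,0,0.12,0,0,0,0.0854],
    [0,0,0.12,0,0,0,0.0854],
  ],
)

```text
clock: 21.1
position: [0.5883, 0.0768, 0.2402]
eef_rot: [2.068, 2.361, 0.005]
contact_force: [-0.7, -0.2, -0.9]
gripper_width: 0.0853
```

Run:
```python
from h import *
s=state();c=read_camera("wrist");np.save("w11.npy",[c,s],allow_pickle=True)
cv2.imwrite("pics/w11.png",c["pixels"][:,:,::-1]);print(s["clock"],s["position"],s["eef_rot"],s["joints"].round(3))
P=cloud(c,s).reshape(-1,3);P=P[c["range_z"].ravel()>0.02]
def f(x,y,R,a,b,t):
    m=(np.hypot(P[:,0]-x,P[:,1]-y)<R)&(P[:,2]>a)&(P[:,2]<b);p=P[m];
    if len(p)>8: q,r=circ(p[:,:2]);print(t,len(p),q.round(4),r.round(4),np.median(p[:,2]).round(4),p.mean(0).round(4))
x,y=.587,.077
f(x,y,.05,.086,.1,"shoulder");f(x,y,.035,.110,.122,"capflat");f(x,y,.018,.126,.136,"necktop");f(x,y,.012,.138,.145,"spindle");f(x,y,.012,.149,.158,"tip")
f(.446,.163,.02,.179,.19,"knob top");f(.446,.163,.02,.15,.178,"knob side");f(.586,.171,.02,.149,.16,"pivot")
```

```text
21.1 [0.58828296 0.07684799 0.24015499] [2.06794706 2.36067106 0.00510693] [ 0.068  0.241  1.175 -0.     1.721 -0.064]
shoulder 3760 [0.5866 0.0738] 0.0405 0.0924 [0.5846 0.0813 0.0924]
capflat 3589 [0.5867 0.0769] 0.0266 0.1164 [0.5865 0.0785 0.1165]
necktop 642 [0.5868 0.0765] 0.0135 0.1303 [0.5866 0.0781 0.1302]
spindle 86 [0.5869 0.0762] 0.0076 0.1433 [0.586  0.0806 0.1425]
tip 173 [0.587  0.0769] 0.0039 0.1512 [0.5868 0.077  0.1512]
knob top 1181 [0.4462 0.1638] 0.0077 0.183 [0.4467 0.1638 0.1828]
knob side 1036 [0.4457 0.1638] 0.009 0.1652 [0.4527 0.1629 0.1649]
pivot 779 [0.5855 0.1709] 0.0076 0.1545 [0.5855 0.171  0.1544]
```

View pics/w11.png

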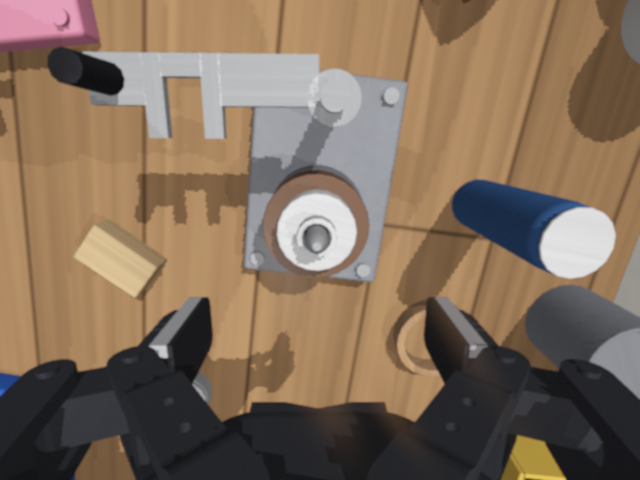

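The cap is seated: flat top 0.1164 m (expected 0.116) and neck top 0.130, coaxial with the spindle within 1 mm. The fork knob at pixel (85,70) gives (0.446, 0.1637) and the pivot is at (0.5856, 0.171). Going to the knob.

Request:
drive_tool(
  increments=[
    [-0.04,0.025,0,0,0,0,0.0854],
    [-0.08,0.049,0,0,0,0,0.0854],
    [-0.12,0.073,0,0,0,0,0.0854],
    [-0.142,0.087,0,0,0,0,0.0854],
    [-0.142,0.087,-0.03,0,0,0,0.0854],
    [-0.142,0.087,-0.04,0,0,0,0.0854],
    [-0.142,0.087,-0.04,0,0,0,0.0854],
  ],
)

```text
clock: 21.85
position: [0.4442, 0.1632, 0.1945]
eef_rot: [-2.068, -2.36, 0.009]
contact_force: [-0.2, 0.3, -0.4]
gripper_width: 0.0854
```

Request:
drive_tool(
  increments=[
    [0.0005,0,-0.02,0,0,0,0.0854],
    [0.0005,0,-0.04,0,0,0,0.0854],
    [0.0005,0,-0.04,0,0,0,0.0854],
    [0.0005,0,-0.04,0,0,0,0.0854],
  ],
)

```text
clock: 22.25
position: [0.4464, 0.1635, 0.1583]
eef_rot: [-2.071, -2.362, 0.0]
contact_force: [-0.2, -0.5, 0.0]
gripper_width: 0.0851
```

Request:
drive_tool(
  increments=[
    [0,0,0,0,0,0,0.01],
    [0,0,0,0,0,0,0.01],
    [0,0,0,0,0,0,0.01],
    [0,0,0,0,0,0,0.01],
    [0,0,0,0,0,0,0.01],
    [0,0,0,0,0,0,0.01],
    [0,0,0,0,0,0,0.01],
  ],
)

```text
clock: 22.95
position: [0.4463, 0.1639, 0.1584]
eef_rot: [2.07, 2.363, 0.002]
contact_force: [0.1, 0.0, 3.4]
gripper_width: 0.0164
```

Run:
```python
import numpy as np
p=np.radians(-177.05)
for t in np.linspace(0,1.53,17)[1:]:
    print(round(t,3),np.round(.14*np.array([np.cos(p+t)-np.cos(p),np.sin(p+t)-np.sin(p)]),4))
```

```text
0.096 [ 0.0013 -0.0133]
0.191 [ 0.0039 -0.0264]
0.287 [ 0.0078 -0.0393]
0.382 [ 0.0128 -0.0517]
0.478 [ 0.019  -0.0635]
0.574 [ 0.0263 -0.0747]
0.669 [ 0.0346 -0.0852]
0.765 [ 0.0439 -0.0948]
0.861 [ 0.0541 -0.1035]
0.956 [ 0.0651 -0.1112]
1.052 [ 0.0767 -0.1178]
1.148 [ 0.089  -0.1232]
1.243 [ 0.1016 -0.1275]
1.339 [ 0.1147 -0.1305]
1.434 [ 0.1279 -0.1323]
1.53 [ 0.1413 -0.1328]
```

Request:
drive_tool(
  increments=[
    [0.0013,-0.0133,0,0,0,0.096,0.01],
    [0.0039,-0.0264,0,0,0,0.191,0.01],
    [0.0078,-0.0393,0,0,0,0.287,0.01],
    [0.0128,-0.0517,0,0,0,0.382,0.01],
    [0.019,-0.0635,0,0,0,0.478,0.01],
    [0.0263,-0.0747,0,0,0,0.574,0.01],
    [0.0346,-0.0852,0,0,0,0.669,0.01],
    [0.0439,-0.0948,0,0,0,0.765,0.01],
    [0.0439,-0.0948,0,0,0,0.765,0.01],
  ],
)

```text
clock: 23.85
position: [0.4909, 0.0684, 0.1584]
eef_rot: [1.038, 2.964, 0.002]
contact_force: [1.9, 0.8, 4.8]
gripper_width: 0.0164
```

Request:
drive_tool(
  increments=[
    [0.0102,-0.0087,0,0,0,0.096,0.01],
    [0.0212,-0.0164,0,0,0,0.191,0.01],
    [0.0328,-0.023,0,0,0,0.287,0.01],
    [0.0451,-0.0284,0,0,0,0.383,0.01],
    [0.0577,-0.0327,0,0,0,0.478,0.01],
    [0.0708,-0.0357,0,0,0,0.574,0.01],
    [0.084,-0.0375,0,0,0,0.669,0.01],
    [0.092,-0.038,0,0,0,0.72,0.01],
    [0.0974,-0.038,0,0,0,0.76,0.01],
    [0.0974,-0.038,0,0,0,0.76,0.01],
  ],
)

```text
clock: 24.85
position: [0.5803, 0.0312, 0.1579]
eef_rot: [0.133, -3.118, -0.0]
contact_force: [-42.8, -2.7, 22.6]
gripper_width: 0.0163
```

The arm has met a stop and is pressing at 43 N. Relieving it and looking before I judge.

Request:
drive_tool(
  increments=[
    [-0.006,0,0,0,0,0,0.01],
    [-0.006,0,0,0,0,0,0.01],
  ],
)

```text
clock: 25.05
position: [0.5801, 0.0313, 0.1581]
eef_rot: [0.132, -3.137, 0.0]
contact_force: [-7.8, -0.8, 7.7]
gripper_width: 0.0166
```

Run:
```python
from h import *
s=state();c=read_camera("scene");print(s["position"],s["eef_rot"],s["gripper_width"],s["contact_force"])
cv2.imwrite("pics/s12.png",cv2.resize(c["pixels"][200:380,260:440,::-1],None,fx=3.3,fy=3.3,interpolation=cv2.INTER_CUBIC))
s=state();c=read_camera("wrist");np.save("w12.npy",[c,s],allow_pickle=True)
cv2.imwrite("pics/w12.png",c["pixels"][:,:,::-1])
```

```text
[0.58006152 0.03129631 0.15812241] [ 1.32183217e-01 -3.13700799e+00  4.10769872e-04] 0.016557248998240057 [-7.75427103 -0.84397201  7.74640458]
```

View pics/s12.png

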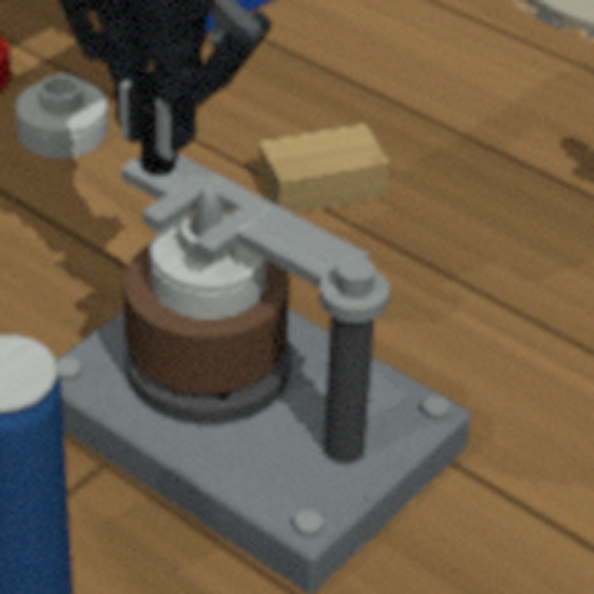

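View pics/w12.png

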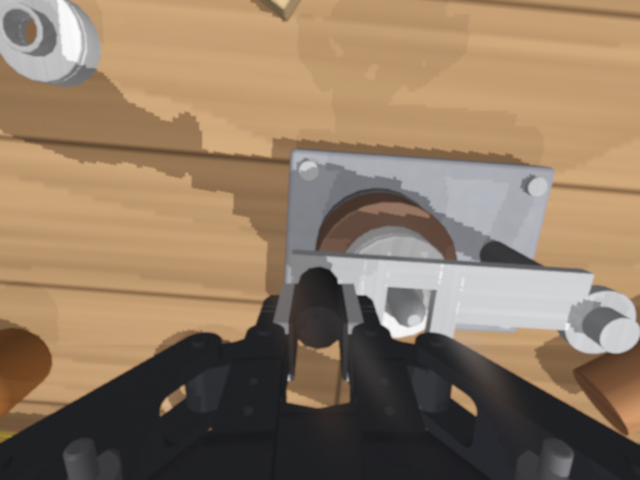

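```bash
python3 - <<'E'
from h import *
for f in ["w1","w11","w12"]:
    c,s=np.load(f+".npy",allow_pickle=True)
    P=cloud(c,s).reshape(-1,3);P=P[c["range_z"].ravel()>0.02]
    pv=np.array([.5856,.1708])
    d=P[:,:2]-pv;r=np.hypot(*d.T)
    m=(P[:,2]>.139)&(P[:,2]<.1455)&(r<.165)&(r>.03)&(d[:,1]<.03)&((d[:,0]<.04))
    p=d[m]
    # min area rect of plate
    rect=cv2.minAreaRect((p*1000).astype(np.float32));print(f,m.sum(),rect)
    # pivot/housing
    m=(np.hypot(P[:,0]-.5856,P[:,1]-.1708)<.02)&(P[:,2]>.150)&(P[:,2]<.158)
    if m.sum()>10: print("pivot",circ(P[m][:,:2]))
    h=(P[:,2]>.027)&(P[:,2]<.033)&(abs(P[:,0]-.587)<.09)&(abs(P[:,1]-.11)<.14)
    print("housing",h.sum(),cv2.minAreaRect((P[h][:,:2]*1000).astype(np.float32)))
    img=np.zeros((400,400),np.uint8)
    q=(p*1000*2).astype(int)+[340,360]
    ok=((q>=0)&(q<400)).all(1);img[q[ok][:,0],q[ok][:,1]]=255
    cv2.imwrite(f"pics/fork_{f}.png",img)
E
python3 -c "
import cv2,numpy as np
cv2.imwrite('pics/forks.png',np.hstack([cv2.imread(f'pics/fork_{f}.png') for f in ['w11','w12']]))"
```

```text
w1 6349 ((-54.861507415771484, -16.435997009277344), (102.29254913330078, 187.18521118164062), 62.40211868286133)
pivot (array([0.58533627, 0.17039218]), np.float64(0.007720769450705602))
housing 12778 ((586.6900024414062, 105.12792205810547), (139.4501190185547, 198.00857543945312), 0.822238564491272)
w11 10108 ((-73.24842071533203, -47.13023376464844), (151.685791015625, 126.69100189208984), 7.003514289855957)
pivot (array([0.58551118, 0.17094788]), np.float64(0.007591771412037399))
housing 14460 ((586.40283203125, 106.17819213867188), (139.6752166748047, 199.62924194335938), 0.8496680855751038)
w12 11978 ((-4.462043762207031, -85.22138214111328), (39.14348220825195, 136.2925262451172), 0.7458984851837158)
pivot (array([0.58541674, 0.17018683]), np.float64(0.007948426750166852))
housing 17445 ((586.533935546875, 105.79481506347656), (139.28517150878906, 199.4678955078125), 0.8003013134002686)
```

View pics/forks.png

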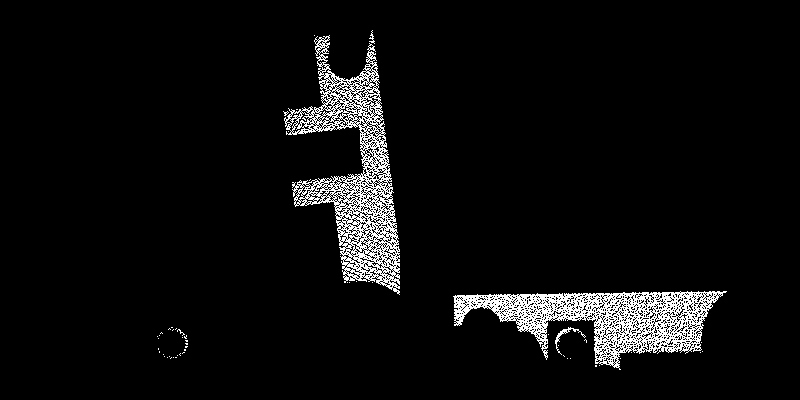

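The fork is home: its plate edge lies at 0.75° against the housing's 0.82°, so they are parallel, and the slot surrounds the spindle. What the arm met was the fork's own stop. Releasing and withdrawing upward.

Request:
drive_tool(
  increments=[
    [-0.0005,0,0,0,0,0,0.045],
    [-0.0005,0,0,0,0,0,0.045],
    [-0.0005,0,0,0,0,0,0.045],
    [-0.0005,0,0.03,0,0,0,0.045],
    [-0.0005,0,0.07,0,0,0,0.045],
    [-0.0005,0,0.11,0,0,0,0.045],
    [-0.04,-0.02,0.13,0,0,0,0.045],
    [-0.08,-0.04,0.13,0,0,0,0.045],
    [-0.1,-0.05,0.13,0,0,0,0.045],
    [-0.1,-0.05,0.13,0,0,0,0.045],
  ],
)

```text
clock: 26.15
position: [0.48, -0.0199, 0.2887]
eef_rot: [-0.132, 3.137, -0.001]
contact_force: [0.7, -0.5, 0.1]
gripper_width: 0.0451
```

Run:
```python
from h import *
s=state();c=read_camera("wrist");np.save("w13.npy",[c,s],allow_pickle=True)
cv2.imwrite("pics/w13.png",c["pixels"][:,:,::-1]);print(s["clock"],s["position"],s["contact_force"])
P=cloud(c,s).reshape(-1,3);P=P[c["range_z"].ravel()>0.02]
def f(x,y,R,a,b,t):
    m=(np.hypot(P[:,0]-x,P[:,1]-y)<R)&(P[:,2]>a)&(P[:,2]<b);p=P[m];
    if len(p)>8: q,r=circ(p[:,:2]);print(t,len(p),q.round(4),r.round(4),np.median(p[:,2]).round(4),p.mean(0).round(4))
x,y=.587,.077
f(x,y,.05,.086,.1,"shoulder");f(x,y,.035,.110,.122,"capflat");f(.58,.031,.02,.179,.19,"knob top");f(x,y,.012,.149,.158,"tip")
d=P[:,:2]-[.5856,.1708];r=np.hypot(*d.T)
m=(P[:,2]>.139)&(P[:,2]<.1455)&(r<.165)&(r>.03)&(d[:,1]<.03)&(d[:,0]<.04)
print(cv2.minAreaRect((d[m]*1000).astype(np.float32)))
h=(P[:,2]>.027)&(P[:,2]<.033)&(abs(P[:,0]-.587)<.09)&(abs(P[:,1]-.11)<.14)
print(cv2.minAreaRect((P[h][:,:2]*1000).astype(np.float32)))
f(.457,-.1745,.018,.03,.042,"spare neck top")
c=read_camera("scene");cv2.imwrite("pics/s13.png",c["pixels"][:,:,::-1])
```

```text
26.15 [ 0.47996208 -0.01991761  0.28870535] [ 0.68668382 -0.48091257  0.13043304]
shoulder 1253 [0.5828 0.0721] 0.0393 0.0924 [0.5594 0.0757 0.0923]
capflat 217 [0.564  0.0889] 0.0061 0.1163 [0.5641 0.0884 0.1159]
knob top 333 [0.5772 0.0297] 0.007 0.1831 [0.577  0.0294 0.183 ]
((-8.826170921325684, -85.97087097167969), (30.736482620239258, 135.34571838378906), 1.0624480247497559)
((586.3007202148438, 105.93719482421875), (139.64820861816406, 200.09471130371094), 1.0020084381103516)
spare neck top 391 [ 0.4563 -0.1737] 0.0129 0.0378 [ 0.4565 -0.1747  0.0368]
```

View pics/s13.png

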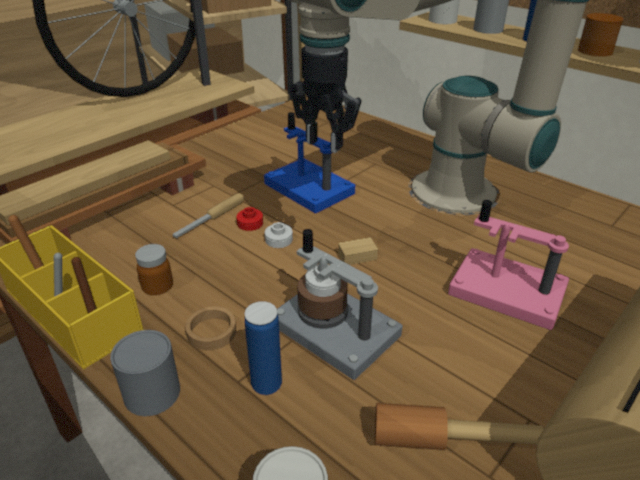

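View pics/w13.png

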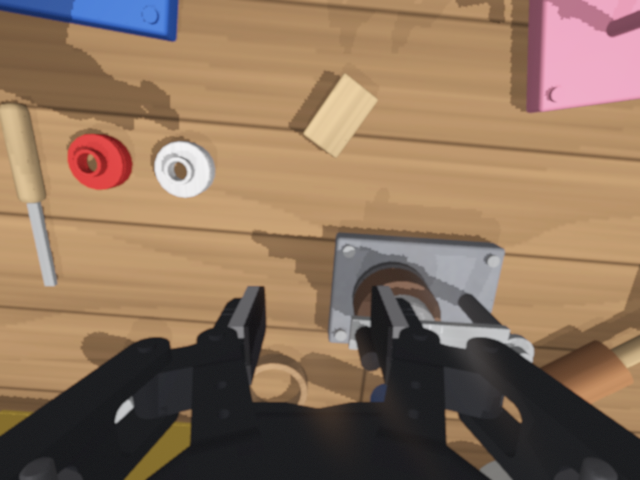

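Final views: cap under the fork at scene (322,280), knob at (307,240), spare at (278,235), and the bystanders at their original pixels. Plate edge (1.06°) and housing (1.00°) are still parallel, and the gripper is clear. Handing in.

Run:
```python
from rig import *
print(close_job())
```

```text
the job is handed in; nothing more can be done
None
```

The job is done and handed in at about 26 s; no verdict was reported.

**What I did:**
- **Drum:** I set it on the spindle and turned it about 80° under light pressure until it dropped over the dogs.
- **Cap washer:** I took the upper one and set it over the hub.
- **Fork:** I swung it by its knob to its stop, then drew the gripper clear.

**Last checks:**
- **Drum seated:** The shoulder is level at 0.0924 m (0.092 expected), and the axis is within about 1–2 mm of the spindle's.
- **Cap seated:** The flat top is at 0.1164 m (0.116 expected), within about 1 mm of the axis.
- **Fork home:** The plate is parallel to the housing within 0.1°, and the slot surrounds the spindle.
- **Spare and bystanders:** The spare measured where it was, within about 1 mm. The bystanders look unmoved in the final picture.

**Checks that disagreed:**
- **Knob position:** It stopped about 8 mm (0.054 rad) short of where I expected it. The knob turned out to be offset about 3.7° from the plate's edge, which the open-fork picture also shows, so I took this as home. The plate angle agrees.
- **Force on the stop:** My overshoot briefly put about 43 N on the stop, through the fingers pinching the knob. I backed off at once.

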